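# Load the index table and hold its plunger out

## Robot

A 6-joint arm with a two-finger parallel gripper is mounted at the origin on a cart in front of the work surface, level with it; the furniture and walls round the work are solid. World frame = base frame: x ahead of the robot, y to its left, z up, the work surface at z = 0. Lengths are in m, angles in rad, forces in N, time in s.
With the tool pointing down it reaches from about 0.425 to 0.95 m from the base axis. Payload 3.5 kg.
Tool frame: the origin (TCP) lies midway between the tips of the shut fingers; the grasp point (between the pads) lies 19 mm behind it; z points along the fingers, y is the line along which they close (so a half turn about z gives the same grasp; the last joint's range is limited). The gripper opens to 85 mm and grips with 20 to 120 N. Pads are 22 mm wide; open, the fingers measure 114 mm over their backs; the gripper's body (76 mm by 85 mm) begins 54 mm behind the grasp point. The pads swing forward as they close: fully open they stand 13 mm farther back than shut.
Start: joints at [-1.263, 0.286, 1.577, -0, 1.279, -0.15], TCP at [0.298, -0.605, 0.231] pointing down, gripper open.
Joint ranges: [-2.77, 2.77], [-0.9, 2.22], [0.21, 2.48], [-1.53, 4.67], [0.24, 2.81], [-2.84, 2.84]. Speed limits (rad/s): [2.79, 2.79, 3.14, 3.14, 3.14, 3.14].

## Interface

Orientations are given as a unit quaternion [x, y, z, w].
In Python, from plant import get_state, read_camera, ctrl gives the robot as it stands.
- The arm moves only by the shell command python3 -m crank 'ROWS' [FORCE]. ROWS is JSON, a list of rows, each a list of 3 entries, a list of its own where there are three numbers: the shift along the tool's x, y, z in mm, then the turn about the tool's z in degrees, then the closure in counts, from 0 (fully open) to 255 (shut). In form: [[[tx, ty, tz], yaw, claw], ...]. A call has 1 to 10 rows; each row is the pose to reach, as a shift and turn from the pose commanded when the call began, along the tool's axes at that moment; what a row does not reach only later rows make up. A row lasts 1/10 s, in which the tool goes at most 50 mm and 8.59 degrees, less where a joint would pass 70% of its speed; a pose out of reach is approached as far as the arm can. A call with a gripper value outside its range is refused whole. The fingers move at their own pace and stop on an object; FORCE is the grip in N (left out, the last holds). Time passes only in rows, so rows that repeat a pose let the fingers close. It gives the time, the measured TCP pose, the force, the opening and the grip force at its end, in the units of the state.
- get_state(): the state, without advancing time (a new reading comes with each control period).
- read_camera(name): name is "side" or "top" or "wrist"; returns a dict with "frame" (400x640x3 uint8, blue, green, red), "range_z" (400x640 float32, m along the optical axis (not along the pixel's ray), 0 where there is no reading), "vfov" (degrees; the focal length in pixels is half the picture's height over the tangent of half this angle, whatever the lens; pixels are square), "cx", "cy" (the principal point, pixels), "origin" and "orientation" of the camera in the world. Camera axes: x right, y down, z forward; pixel columns grow to the right and rows downward; lengths in m; the calibration is good to about 2 mm. A picture is of the moment at which its call begins.
- ctrl.sign_off(): hands the job in; it is judged then, once.
The state is a dict: "time": time; "qpos": joint angles; "dq": joint speeds; "joint_efforts": joint torques, N m; "eef_pos": TCP position; "tcp_rot": TCP orientation; "contact_force": force on the tool from outside, world axes, zero at the start; "wrist_torque": the same for the moment, N m; "opening": opening from 0.0 (shut) to 1.0 (fully open); "finger_force": force on a finger pad.
Only numpy, scipy, OpenCV 4.12 (cv2) and the standard library are available. Lean on these libraries where they do the work, as an engineer would, in place of code of your own. Each camera call takes 0.05 s, during which the arm holds its last target. There are 200 camera calls.

## Task

Take the cleaned plate from its wooden stand, touching it on its edges only, never on its faces, and lay it (do not drop it) fully down between the dowels of the nest on the index table, then let go of it. After that, pull the sprung index plunger beside the nest fully up by its knob and keep holding it there, clear of its hole, so that I can turn the table: the program finishes while you are still holding the knob up. Leave the marker pen, the small bottle and the battery cell that stand about the bench vice where they are.

Things in the scene. Friction and masses are not known exactly. Their poses are not given: they have to be found in the camera images.
- plate: loose bright metal plate, 80 mm (x) by 44 mm (y) by 5 mm thick (z), 0.04 to 0.09 kg. Origin: centre of its underside, z up. It lies level on the plate stand and is alike either way round. Held well by its two long edges (44 mm across, closing along its y) at mid length.
- plate_face: the cleaned faces of the plate, upper and lower: pads of 65 mm (x) by 34 mm (y), 0.5 mm proud of the plate above and below, leaving a bare border of 5 mm along the long edges and 7.5 mm at the ends. Same origin and axes as the plate. The robot must not touch them (0.5 N is a touch).
- plate_stand: fixed wooden stand, 96 mm (x) by 34 mm (y). Origin: centre of its underside on the bench. Foot 8 mm high; two end blocks (34 to 48 mm either side along x) carry the plate's short ends 35 mm above the bench, end lips 4.5 mm higher. The plate overhangs the stand by 5 mm on each long side, with free space below its edges down to the bench.
- nest (a point): centre of the nest: the middle of the seated plate's underside, 56 mm above the bench, 30 mm above the disc. x runs along the seated plate's length, towards the plunger, z up. Six round-topped dowels, 8 mm thick, rise 9 mm above this level: one beyond each end (x = +-46, y = 0 mm) and two along each long side (x = +-37, y = +-28 mm), leaving the plate 2 mm of play all round.
- fixture: fixed round index table, 216 mm across; origin: centre of its underside, right under the nest, same axes. Top of its metal disc 26 mm above the bench. On it two steel blocks (34 to 52 mm either side of the centre along x, 68 mm long in y, 30 mm above the disc) carry the plate's short ends; between them it is free down to the disc. The plunger's post stands at x = 132 mm.
- pull_knob (a point): centre of the underside of the black knurled round knob of the index plunger, 26 mm across, 22 mm high, upright axis: 72 mm above the bench when the plunger is seated; rises with the plunger. Under it a bushing 20 mm across; the arm that carries that (20 mm wide, top 50 mm above the bench) runs away from the nest to a post. 90 mm from the nest centre along the nest's +x.
- seat_hole (a point): mouth of the hole in the disc in which the plunger's 8 mm pin sits, right under the knob, 26 mm above the bench; the seated pin reaches 10 mm down into it.
- plunger (a joint): lift of the plunger, m: 0 seated in the hole, 0.010 the pin's tip just leaves the hole, 0.016 fully up against its stop. A spring draws it down with 5 N when seated, growing to 10 N when fully up; let go, it snaps back.
- marker: a marker pen, 122x12x13 mm, lying beside the bench vice; a bystander, to be left alone. Its origin is the centre of its underside.
- oil_bottle: a small bottle with a dark pointed nozzle, 36 mm across, 84 mm tall, standing behind the vice; a bystander, to be left alone. Its origin is the centre of its underside.
- cell_0: a round rechargeable cell, 18 mm across, 66 mm tall, standing behind the vice; a bystander, to be left alone. Its origin is the centre of its underside.

How it is judged:
On the way:
1. the plate lies fully down in the nest, let go, with the plunger still seated (x of plate in the frame of nest between -0.005 and 0.005 m and y of plate in the frame of nest between -0.005 and 0.005 m and z of plate in the frame of nest between -0.0025 and 0.0025 m and angle between the x axis of plate and the x axis of nest, either way round below 0.12 rad and angle between plate's own z axis and vertical below 0.05 rad and contact force between the arm and plate below 0.05 N and linear speed of plate below 0.02 m/s and value of joint plunger below 0.003 m), for 0.2 s.
At the end, for the whole second after the job is handed in: The plate lies level on the nest's blocks (within 5 mm of the nest centre, 2.5 mm in height, 0.12 rad in line), untouched by the robot, and the fingers hold the knob (more than 2 N) with the plunger at least 13.5 mm of its 16 mm up, to the end and through the second after (x of plate in the frame of nest between -0.005 and 0.005 m and y of plate in the frame of nest between -0.005 and 0.005 m and z of plate in the frame of nest between -0.0025 and 0.0025 m and angle between the x axis of plate and the x axis of nest, either way round below 0.12 rad and angle between plate's own z axis and vertical below 0.05 rad and contact force between the arm and plate below 0.05 N and linear speed of plate below 0.02 m/s and value of joint plunger above 0.0135 m and contact force between the fingers and plunger above 2 N); the arm keeps its last pose, push and grip.
It fails at once if the robot touches a face of the plate (more than 0.5 N) (contact force between any of the fingers, the arm and plate_face above 0.5 N).
It fails at once if the plate is dropped onto the nest (in free fall more than 10 mm above its seat) (contact force between plate and anything else below 0.005 N and z of plate in the frame of nest above 0.01 m and horizontal distance between plate and nest below 0.08 m).
It fails at once if a bystander is moved by more than 30 mm (distance of any of marker, oil_bottle, cell_0 from where it was at the start of the episode above 0.03 m).
It also fails if it takes over 56 s, if anything falls off the work surface, if the arm or the gripper's body presses on something with over 40 N, if the wrist force passes 120 N, or if a joint passes its speed limit or range.

## Working session

There is one attempt and no reset: what is moved stays moved. The work goes in short steps, Python scripts to look and compute and a shell command to move; the robot and the scene stay as the last step left them, time stands still between calls to the robot, and variables do not carry over. Pictures are saved under pics/ and viewed, at most 10 in all, crops included, and the job is handed in when it is done.

```bash
mkdir -p pics
cat > h.py <<'E'
import numpy as np,cv2
from scipy.spatial.transform import Rotation as R
from plant import get_state, read_camera, ctrl
def cam(n):
    c=read_camera(n); f=200/np.tan(np.radians(c["vfov"])/2); z=c["range_z"]
    v,u=np.mgrid[0:400,0:640]
    P=np.stack([(u-c["cx"])/f*z,(v-c["cy"])/f*z,z],-1)
    o=np.array(c["orientation"])
    r=R.from_quat(o) if o.size==4 else R.from_matrix(o)
    W=P.reshape(-1,3)@r.as_matrix().T+np.array(c["origin"])
    W=W.reshape(400,640,3); W[z<=0]=np.nan
    return c,W
def delta(p,yawdeg=None):
    """shift in tool mm to TCP world p"""
    s=get_state(); r=R.from_quat(s["tcp_rot"])
    return np.round(r.inv().apply(np.array(p)-s["eef_pos"])*1000,1)
E
python3 - <<'E'
from h import *
for n in("top","side"):
    c,W=cam(n); cv2.imwrite(f"pics/{n}0.png",c["frame"]); np.save(n+"W.npy",W); np.save(n+"F.npy",c["frame"])
    print(n,c["origin"],c["orientation"],c["vfov"])
s=get_state();print(s)
E
```

```text
top [0.41771341 0.00409813 1.31164951] [-0.6953934   0.71557713 -0.03929349  0.05322986] 46.508317239852104
side [0.43457142 0.92196799 0.61091251] [-0.06980179  0.86340746 -0.49872322  0.03050272] 55.543493757750774
{'time': 0.1, 'qpos': array([-1.26298348e+00,  2.87084540e-01,  1.57805328e+00, -1.66280853e-05,
        1.27860149e+00, -1.49985479e-01]), 'dq': array([-0.00078961, -0.00170124, -0.00323534, -0.00144537, -0.00056464,
       -0.0011298 ]), 'joint_efforts': array([ 9.88541251e-04, -4.07297766e+01, -2.93699509e+01, -1.15037719e-04,
        3.37679463e-03, -1.06553912e-05]), 'eef_pos': array([ 0.29817931, -0.60489612,  0.23006825]), 'tcp_rot': array([ 9.73915665e-01,  2.26907747e-01, -9.25467365e-05, -1.06936098e-03]), 'contact_force': array([-0.09997053,  0.76952797,  0.2643858 ]), 'wrist_torque': array([ 0.01905347,  0.04911593, -0.00940484]), 'finger_force': 0.0, 'opening': 1.0005472832887043}
```

View pics/top0.png

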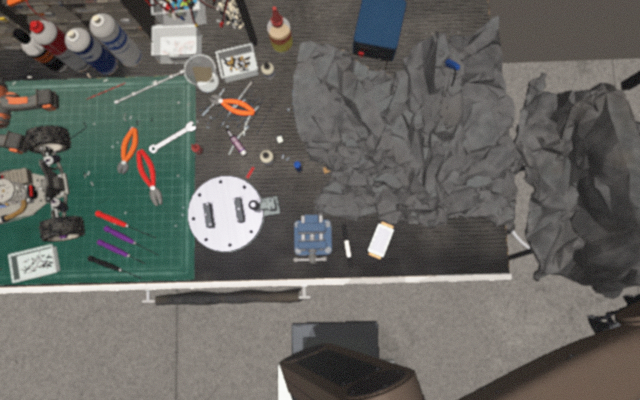

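View pics/side0.png

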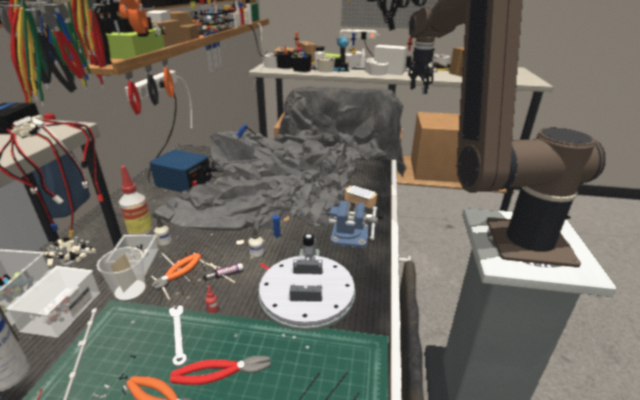

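The top view shows the disc centred at (226,213), the knob at (254,206), the vice at (312,238), the marker at (347,242), the plate at (380,239) and the cell at (297,165). The side view agrees: plate on its stand at (360,196), knob at (308,240).

Run:
```python
from h import *
W=np.load("topW.npy");F=np.load("topF.npy").astype(int)
def reg(u0,u1,v0,v1,z0,z1,ex=None):
    S=W[v0:v1,u0:u1]; m=(S[...,2]>z0)&(S[...,2]<z1); p=S[m]
    return p,m
def rect(p):
    (c,s,a)=cv2.minAreaRect((p[:,:2]*1000).astype(np.float32)); return np.round(c,1),np.round(s,1),round(a,1),np.round(np.median(p[:,2]),4)
for nm,a in dict(plate=(362,400,215,262,.03,.06),blockL=(200,217,195,235,.045,.075),blockR=(230,248,190,230,.045,.075),knob=(244,266,196,216,.08,.11),vice=(290,335,205,270,.02,.2),marker=(342,353,220,262,.007,.025),bot=(185,205,138,158,.02,.2),cell=(288,305,156,174,.03,.1),disc=(180,270,170,255,.018,.035)).items():
    p,m=reg(*a); print(nm,len(p),rect(p) if len(p)>4 else '', np.round(p.mean(0),4) if len(p) else '',np.round(p[:,2].max(),3) if len(p) else '')
s=get_state();print(R.from_quat(s["tcp_rot"]).as_matrix().round(3))
```

```text
plate 650 (array([ 483.4, -131.4]), array([102.9, 115.9]), 86.3, np.float64(0.0403)) [ 0.4823 -0.1352  0.0417] 0.06
blockL 185 (array([555.4, 337.5]), array([68.1, 19.3]), 8.6, np.float64(0.0558)) [0.5546 0.3362 0.056 ] 0.068
blockR 180 (array([567.6, 252.6]), array([67.9, 19.6]), 8.5, np.float64(0.0559)) [0.5669 0.2516 0.0563] 0.068
knob 85 (array([574.2, 205.4]), array([25.9, 24.8]), 62.7, np.float64(0.0933)) [0.5739 0.2049 0.0929] 0.1
vice 1273 (array([497.9,  47.1]), array([ 94. , 162.7]), 81.3, np.float64(0.0777)) [0.4971 0.0477 0.0719] 0.094
marker 126 (array([471.5, -40.3]), array([ 25.2, 102.6]), 88.0, np.float64(0.0113)) [ 0.4717 -0.0406  0.0114] 0.018
bot 67 (array([747.4, 375.7]), array([19.4, 20.9]), 54.7, np.float64(0.0383)) [0.7462 0.3742 0.0405] 0.068
cell 46 (array([685.6,  88.6]), array([16.5, 16.6]), 16.3, np.float64(0.0623)) [0.6842 0.0883 0.0592] 0.07
disc 3835 (array([561.6, 294.6]), array([209.2, 207.5]), 80.0, np.float64(0.026)) [0.5597 0.296  0.0261] 0.035
[[ 0.897  0.442 -0.001]
 [ 0.442 -0.897  0.002]
 [ 0.    -0.002 -1.   ]]
```

```bash
python3 -m crank '[[[50,-45,0],-8,0],[[90,-82,0],-16,0],[[126,-115,0],-24,0],[[162,-148,0],-32,0],[[198,-181,0],-40,0],[[234,-214,0],-48,0],[[270,-247,0],-56,0],[[306,-280,0],-64,0],[[342,-313,0],-72,0],[[375,-343,0],-80,0]]'
python3 -m crank '[[[0,0,0],-8,0],[[0,0,0],-16,0],[[0,0,0],-24,0],[[0,0,0],-32,0],[[0,0,0],-40,0],[[0,0,0],-48,0],[[0,0,0],-48,0],[[0,0,0],-48,0],[[0,0,0],-48,0]]'
python3 - <<'E'
from h import *
c,W=cam("wrist"); cv2.imwrite("pics/w1.png",c["frame"]); np.save("wW.npy",W); np.save("wF.npy",c["frame"])
s=get_state();print(s["qpos"],s["eef_pos"],R.from_quat(s["tcp_rot"]).as_matrix().round(3))
E
```

```text
time: 1.1
eef_pos: [0.4802, -0.1376, 0.231]
tcp_rot: [0.598, 0.801, -0.0, -0.0]
contact_force: [0.2, -1.5, 0.3]
opening: 0.998
finger_force: 0.0
time: 2.0
eef_pos: [0.48, -0.1396, 0.2311]
tcp_rot: [0.224, 0.975, 0.0, -0.0]
contact_force: [-0.3, -0.7, -0.3]
opening: 1.005
finger_force: 0.0
[-4.86338005e-01 -1.06253327e-01  1.99828373e+00  7.79900797e-06
  1.24977770e+00 -1.60575993e+00] [ 0.48005805 -0.13966769  0.23119557] [[-0.9    0.436 -0.   ]
 [ 0.436  0.9    0.   ]
 [ 0.     0.    -1.   ]]
```

View pics/w1.png

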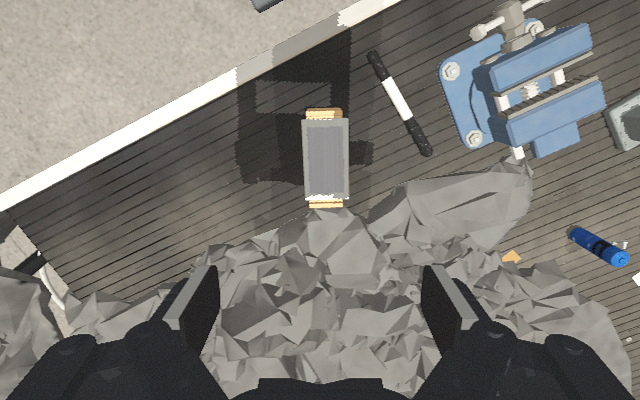

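The wrist view shows the plate at (326,158) on its stand, nearly upright in the picture. The cloth begins just past its lower end (325,210), the marker is at (398,103) and the cell at (598,248).

Run:
```python
from h import *
W=np.load("wW.npy");F=np.load("wF.npy")
S=W[110:215,290:365]; m=(S[...,2]>.036)&(S[...,2]<.0435)
n,l,st,ce=cv2.connectedComponentsWithStats(m.astype(np.uint8),connectivity=4)
i=1+st[1:,4].argmax(); p=S[l==i]; print(len(p),cv2.minAreaRect((p[:,:2]*1000).astype(np.float32)),np.percentile(p[:,2],[5,50,95]))
yaw=np.radians(-26); 
C=W[200:330,220:420].reshape(-1,3); print("cloth z",np.nanpercentile(C[:,2],[50,95,100]))
# cloth points within 70mm of plate axis region
r=cv2.minAreaRect((p[:,:2]*1000).astype(np.float32)); c=np.array(r[0])/1000
A=W.reshape(-1,3); d=np.linalg.norm(A[:,:2]-c,axis=1); q=A[(d<.075)&(A[:,2]>.05)&(A[:,2]<.2)]; print("obst",len(q),q.min(0) if len(q) else '',q.max(0) if len(q) else '')
print(delta([c[0],c[1],.1]))
```

```text
4089 ((475.05377197265625, -132.52108764648438), (44.014556884765625, 96.33718872070312), 66.30308532714844) [0.03890549 0.04047961 0.04174059]
cloth z [0.06988832 0.13312702 0.15132628]
obst 1600 [ 0.51736252 -0.1931196   0.05003562] [ 0.54982171 -0.12306109  0.07401497]
[  7.6   4.2 131.2]
```

```bash
python3 -m crank '[[[8,4,40],-2,0],[[8,4,80],-2,0],[[8,4,115],-2,0],[[8,4,145],-2,0],[[8,4,170],-2,0],[[8,4,190],-2,0],[[8,4,205],-2,0],[[8,4,216],-2,0],[[8,4,216],-2,0]]'
python3 -m crank '[[[0,0,0],0,60],[[0,0,0],0,90],[[0,0,0],0,130],[[0,0,0],0,200],[[0,0,0],0,255],[[0,0,0],0,255],[[0,0,0],0,255],[[0,0,0],0,255]]' 40
python3 - <<'E'
from h import *
c,W=cam("wrist"); cv2.imwrite("pics/w2.png",c["frame"])
s=get_state();print(s["eef_pos"],s["opening"],s["finger_force"],s["contact_force"])
E
```

```text
time: 2.95
eef_pos: [0.4736, -0.1321, 0.0139]
tcp_rot: [0.206, 0.978, 0.0, -0.002]
contact_force: [-0.1, -1.6, 0.6]
opening: 1.001
finger_force: 0.0
time: 3.75
eef_pos: [0.4756, -0.133, 0.0166]
tcp_rot: [0.206, 0.979, -0.0, 0.001]
contact_force: [-1.4, 0.5, 5.2]
opening: 0.503
finger_force: 40.7
[ 0.47557366 -0.13303259  0.01654547] 0.5029818761663105 40.74396729469299 [-1.73887467  0.50471704  6.48956969]
```

View pics/w2.png

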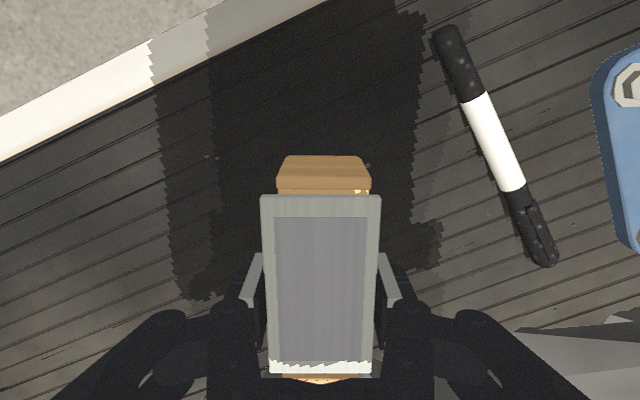

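```bash
python3 -m crank '[[[0,0,-10],0,255],[[0,0,-30],0,255],[[0,0,-60],0,255],[[0,0,-95],0,255],[[0,0,-130],0,255],[[0,0,-160],0,255],[[0,0,-180],0,255],[[0,0,-184],0,255],[[0,0,-184],0,255]]'
python3 - <<'E'
from h import *
s=get_state();print(s["eef_pos"],s["opening"],s["finger_force"],s["contact_force"])
r=R.from_quat(s["tcp_rot"]).as_matrix(); y=np.degrees(np.arctan2(r[1,0],r[0,0])); print(y,"toolyaw",y-98.5, delta([.5615,.295,.2]))
E
```

```text
time: 4.7
eef_pos: [0.4747, -0.1326, 0.1997]
tcp_rot: [0.206, 0.979, -0.0, 0.001]
contact_force: [0.5, 1.2, -0.5]
opening: 0.499
finger_force: 40.9
[ 0.47467397 -0.13261442  0.19968593] 0.4993183932564232 40.855509638786316 [ 0.46326982  1.20240598 -0.46420096]
156.22726822936525 toolyaw 57.72726822936525 [ 92.9 426.3  -0.5]
```

```bash
python3 -m crank '[[[4,18,0],3,255],[[12,55,0],9,255],[[22,100,0],15,255],[[32,148,0],22,255],[[43,196,0],29,255],[[53,244,0],36,255],[[64,292,0],43,255],[[74,340,0],50,255],[[83,380,0],55,255],[[89,408,0],57.7,255]]'
python3 -m crank '[[[10.5,-11.5,0],0,255],[[10.5,-11.5,0],0,255],[[10.5,-11.5,0],0,255],[[10.5,-11.5,0],0,255]]'
python3 - <<'E'
from h import *
s=get_state();print(s["qpos"],s["eef_pos"],s["opening"],s["finger_force"],s["contact_force"])
r=R.from_quat(s["tcp_rot"]).as_matrix(); y=np.degrees(np.arctan2(r[1,0],r[0,0])); print(y,"toolyaw",y-98.5, delta([.5615,.295,.1]))
E
```

```text
time: 5.7
eef_pos: [0.5563, 0.2791, 0.1963]
tcp_rot: [0.653, 0.758, -0.002, -0.001]
contact_force: [-0.7, -0.6, -0.2]
opening: 0.504
finger_force: 40.9
time: 6.1
eef_pos: [0.5446, 0.284, 0.1988]
tcp_rot: [0.653, 0.757, -0.0, -0.0]
contact_force: [0.2, 0.8, -0.3]
opening: 0.502
finger_force: 40.9
[ 3.15839657e-01  1.82637078e-01  1.76112048e+00 -4.18635526e-04
  1.19868154e+00  1.68216010e-01] [0.54460373 0.28401316 0.1988439 ] 0.5020475035751196 40.909661650657654 [ 0.21744204  0.84589998 -0.2637815 ]
98.46695397453323 toolyaw -0.033046025466774154 [ 8.4 18.4 98.8]
```

```bash
python3 -m crank '[[[4,9,25],0,255],[[8.4,18.4,60],0,255],[[8.4,18.4,90],0,255],[[8.4,18.4,99],0,255],[[8.4,18.4,99],0,255],[[8.4,18.4,99],0,255],[[8.4,18.4,99],0,255]]'
python3 - <<'E'
from h import *
c,W=cam("wrist"); cv2.imwrite("pics/w3.png",c["frame"]); np.save("wW.npy",W); np.save("wF.npy",c["frame"])
s=get_state();print(s["eef_pos"],s["opening"],delta([.5615,.295,.1]))
c,W=cam("top"); np.save("topW.npy",W);cv2.imwrite("pics/t3.png",cv2.resize(c["frame"][150:270,160:320],(800,600)))
c,W=cam("side"); np.save("sideW.npy",W);cv2.imwrite("pics/s3.png",cv2.resize(c["frame"][180:340,230:390],(600,600)))
E
```

```text
time: 6.8
eef_pos: [0.5632, 0.2966, 0.103]
tcp_rot: [0.653, 0.758, 0.002, 0.001]
contact_force: [0.7, -0.8, -0.2]
opening: 0.501
finger_force: 40.9
[0.56307675 0.29667509 0.10281649] 0.5048465890473527 [-1.4 -1.8  2.8]
```

View pics/w3.png

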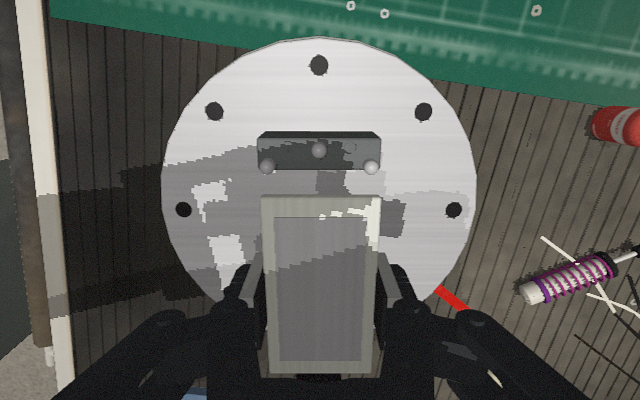

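The wrist view shows the plate (centre ≈(320,283)) held square to the nest. The three dowels at the nest's far end are at (267,166), (319,150) and (371,166).

Run:
```python
from h import *
W=np.load("wW.npy")
a=np.radians(-81.5); nx=np.array([np.cos(a),np.sin(a)]); ny=np.array([-nx[1],nx[0]])
est=[]
for (u,v),(dx,dy) in zip([(267,166),(319,150),(371,166)],[(-37,1),(-46,0),(-37,-1)]):
    S=W[v-13:v+14,u-13:u+14].reshape(-1,3); p=S[(S[:,2]>.0595)&(S[:,2]<.075)]
    print(len(p),p.mean(0).round(4),(p.min(0)+p.max(0))[:2]/2, p[:,2].max())
    est.append(p.mean(0)[:2])
e=np.array(est); mid=(e[0]+e[2])/2
w=e[2]-e[0]; print("width",np.linalg.norm(w),"dir",np.degrees(np.arctan2(w[1],w[0])))
print("nest from sides",mid+.037*nx,"from end",e[1]+.046*nx)
# plate
S=W[185:385,250:390]; m=(S[...,2]>.117)&(S[...,2]<.132)
n,l,st,ce=cv2.connectedComponentsWithStats(m.astype(np.uint8),connectivity=4); i=1+st[1:,4].argmax(); p=S[l==i]
q=(p[:,:2]-[.5615,.295])*1000; X=q@nx;Y=q@ny
print("plate",len(p),cv2.minAreaRect((p[:,:2]*1000).astype(np.float32)),np.median(p[:,2]),"x",np.percentile(X,[.3,99.7]),"y",np.percentile(Y,[2,98]))
# disc
D=W[40:260,165:475].reshape(-1,3);D=D[(abs(D[:,2]-.026)<.004)]
h=cv2.convexHull((D[:,:2]*1000).astype(np.float32))[:,0]
r=np.array([x for x in h if (x-[561.5,295])@nx<0 and abs(np.hypot(*(x-[561.5,295]))-108)<5])
A=np.c_[2*r,np.ones(len(r))]; s=np.linalg.lstsq(A,(r**2).sum(1),rcond=None)[0]; print("disc c",s[:2],np.sqrt(s[2]+s[:2]@s[:2]))
T=np.load("topW.npy")[150:270,160:320].reshape(-1,3); k=T[(abs(T[:,2]-.094)<.004)&(np.hypot(T[:,0]-.574,T[:,1]-.205)<.025)]; print("knob",len(k))
```

```text
180 [0.5301 0.3294 0.0638] [0.52982855 0.32880173] 0.06649712572466784
185 [0.5561 0.3422 0.0637] [0.55607312 0.34188427] 0.06626550438721135
187 [0.5846 0.3374 0.0636] [0.5849516  0.33702224] 0.06651990349907025
width 0.05509428299202075 dir 8.333638855971245
nest from sides [0.56284581 0.29678584] from end [0.56286644 0.29665661]
plate 20620 ((563.2017822265625, 297.3454895019531), (56.328285217285156, 80.63146209716797), 8.589096069335938) 0.126851462724495 x [-42.13278818  36.97911165] y [-19.37423538  23.64018984]
disc c [562.71951866 296.4559878 ] 104.31192765280151
knob 74
```

```bash
python3 -m crank '[[[0,0,10],0,255],[[0,0,20],0,255],[[0,0,25],0,255],[[0,0,25],0,255],[[0,0,25],0,255],[[0,0,25],0,255],[[0,0,25],0,255],[[0,0,25],0,255],[[0,0,25],0,255],[[0,0,25],0,255]]'
python3 - <<'E'
from h import *
for i in range(3):
    s=get_state();print(s["time"],s["eef_pos"],s["dq"].round(3)); c,W=cam("wrist")
np.save("wW.npy",W);np.save("wF.npy",c["frame"]);cv2.imwrite("pics/w4.png",c["frame"])
E
```

```text
time: 7.95
eef_pos: [0.5618, 0.2964, 0.0755]
tcp_rot: [0.653, 0.758, 0.0, 0.0]
contact_force: [0.6, -0.2, 0.3]
opening: 0.502
finger_force: 40.9
7.95 [0.56175307 0.2964142  0.07549297] [-0.001  0.003  0.    -0.001  0.002  0.   ]
8.0 [0.56173549 0.29638066 0.07542287] [-0.     0.001  0.002  0.001  0.001 -0.001]
8.05 [0.56171184 0.29636938 0.0754021 ] [ 0.     0.003  0.002 -0.002 -0.002  0.   ]
```

View pics/w4.png

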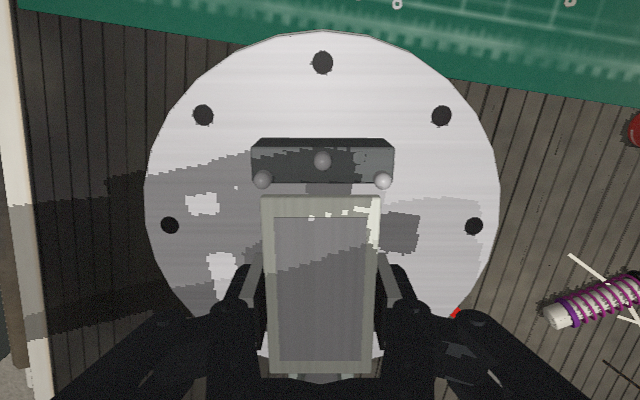

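The plate is now about 38 mm above its seat, with dowels at (262,180), (322,160) and (383,180). The arm has settled, so I measure again.

```bash
cat > m.py <<'E'
from h import *
def meas(W,px,zp):
    a=np.radians(-81.6); nx=np.array([np.cos(a),np.sin(a)]); ny=np.array([-nx[1],nx[0]])
    e=[]
    for u,v in px:
        S=W[v-15:v+16,u-15:u+16].reshape(-1,3); p=S[(S[:,2]>.0595)&(S[:,2]<.072)]
        e.append(p.mean(0)[:2])
    e=np.array(e); n=((e[0]+e[2])/2+.037*nx)*2/3+(e[1]+.046*nx)/3
    S=W[185:385,250:390]; m=abs(S[...,2]-zp)<.0035
    _,l,st,_=cv2.connectedComponentsWithStats(m.astype(np.uint8),connectivity=4); p=S[l==1+st[1:,4].argmax()]
    q=(p[:,:2]-n)*1000; X=q@nx;Y=q@ny
    k=abs(X+28)<8
    print("nest",n,"z",np.median(p[:,2]),"X",np.percentile(X,[.3,99.7]),"Y far",np.percentile(Y[k],[1,99]), "Ymid",np.percentile(Y[abs(X)<5],[1,99]))
E
python3 - <<'E'
from m import *
meas(np.load("wW.npy"),[(262,180),(322,160),(383,180)],.1)
print(delta([.5615,.295,.0375]))
E
```

```text
nest [0.56279357 0.29679827] z 0.09929917569252239 X [-40.52676952  38.61202253] Y far [-22.2715163   20.49794715] Ymid [-22.33555247  20.65909135]
[-1.3 -0.4 37.9]
```

```bash
python3 -m crank '[[[-1,0.5,6],0,255],[[-1,0.5,14],0,255],[[-1,0.5,20],0,255],[[-1,0.5,25],0,255],[[-1,0.5,28],0,255],[[-1,0.5,30],0,255],[[-1,0.5,32],0,255],[[-1,0.5,34],0,255],[[-1,0.5,35],0,255],[[-1,0.5,35],0,255]]'
python3 -m crank '[[[0,0,1],0,255],[[0,0,2],0,255],[[0,0,3],0,255],[[0,0,3.5],0,255],[[0,0,3.5],0,255],[[0,0,3.5],0,255],[[0,0,3.5],0,255],[[0,0,3.5],0,255]]'
python3 - <<'E'
from h import *
c,W=cam("wrist");np.save("wW.npy",W);cv2.imwrite("pics/w5.png",c["frame"])
s=get_state();print(s["eef_pos"],s["contact_force"])
S=W[200:370,285:355]; print(np.nanpercentile(S[...,2],[5,50,95]))
for v in range(215,365,25): print(v,np.nanmedian(W[v:v+15,290:350,2]).round(4),end=' ')
E
```

```text
time: 9.1
eef_pos: [0.5623, 0.2955, 0.0403]
tcp_rot: [0.653, 0.758, -0.0, -0.0]
contact_force: [-0.1, 0.2, -0.1]
opening: 0.501
finger_force: 40.9
time: 9.9
eef_pos: [0.5625, 0.2955, 0.0376]
tcp_rot: [0.653, 0.758, 0.0, 0.0]
contact_force: [-2.1, -0.9, 5.1]
opening: 0.501
finger_force: 41.4
[0.5624975  0.29553569 0.03759167] [-2.45426708 -1.24176059  4.75652128]
[0.06068195 0.06165174 0.06257689]
215 0.0617 240 0.0617 265 0.0618 290 0.0617 315 0.0617 340 0.0617
```

View pics/w5.png

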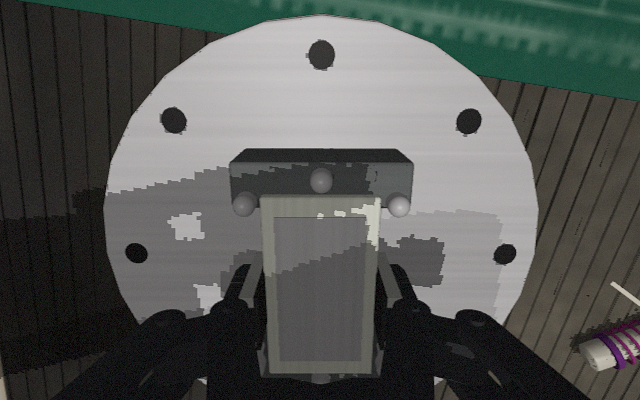

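The plate sits level between the dowels with its top at 61.7 mm (61.5 expected). I release it.

```bash
python3 -m crank '[[[0,0,0],0,120],[[0,0,0],0,100],[[0,0,0],0,70],[[0,0,0],0,30],[[0,0,0],0,0],[[0,0,0],0,0],[[0,0,0],0,0],[[0,0,0],0,0]]'
python3 - <<'E'
from h import *
c,W=cam("wrist");np.save("wW.npy",W);cv2.imwrite("pics/w6.png",c["frame"])
s=get_state();print(s["eef_pos"],s["contact_force"],s["opening"])
for v in range(215,365,25): print(v,np.nanmedian(W[v:v+15,290:350,2]).round(4),end=' ')
from m import meas
meas(W,[(244,204),(321,181),(399,207)],.062)
E
```

```text
time: 10.75
eef_pos: [0.5624, 0.2955, 0.0368]
tcp_rot: [0.653, 0.758, 0.0, 0.0]
contact_force: [-0.6, 0.6, 0.2]
opening: 1.003
finger_force: 0.0
[0.56236901 0.2954431  0.03682948] [-0.1602922   0.11141513 -0.33863009] 0.9957343562914142
215 0.0616 240 0.0617 265 0.0617 290 0.0617 315 0.0617 340 0.0617 nest [0.56286921 0.2969054 ] z 0.06153764622103171 X [-39.51803553  43.36588779] Y far [-21.63122226  21.13913952] Ymid [-21.57178479  21.15187273]
```

```bash
python3 -m crank '[[[0,0,-15],0,0],[[0,0,-50],0,0],[[0,0,-95],0,0],[[0,0,-140],0,0],[[-20,0,-170],0,0],[[-60,0,-175],0,0],[[-90,0,-175],0,0],[[-90,0,-175],0,0],[[-90,0,-175],0,0],[[-90,0,-175],0,0]]'
python3 -m crank '[[[0,0,0],0,0],[[0,0,0],0,0],[[0,0,0],0,0]]'
python3 - <<'E'
from h import *
c,W=cam("wrist");np.save("wW.npy",W);cv2.imwrite("pics/w7.png",c["frame"])
s=get_state();print(s["eef_pos"])
p=W.reshape(-1,3); k=p[(p[:,2]>.088)&(p[:,2]<.1)&(np.hypot(p[:,0]-.575,p[:,1]-.206)<.03)]
print(len(k),cv2.minEnclosingCircle((k[:,:2]*1000).astype(np.float32)),k.mean(0))
m=(abs(W[...,2]-.0615)<.003); v,u=np.nonzero(m);print(u.min(),u.max(),v.min(),v.max())
print(delta([.5755,.207,.064]))
E
```

```text
time: 11.8
eef_pos: [0.5755, 0.2071, 0.2122]
tcp_rot: [0.652, 0.758, 0.0, -0.0]
contact_force: [-0.3, -0.2, -0.5]
opening: 1.0
finger_force: 0.0
time: 12.1
eef_pos: [0.5755, 0.2071, 0.2116]
tcp_rot: [0.652, 0.758, -0.0, -0.0]
contact_force: [0.3, 0.0, -0.3]
opening: 1.001
finger_force: 0.0
[0.57552078 0.20693694 0.21162917]
894 ((575.8011474609375, 207.18594360351562), 13.87330150604248) [0.57565115 0.2082835  0.09381982]
136 478 0 378
[1.000e-01 0.000e+00 1.476e+02]
```

View pics/w7.png

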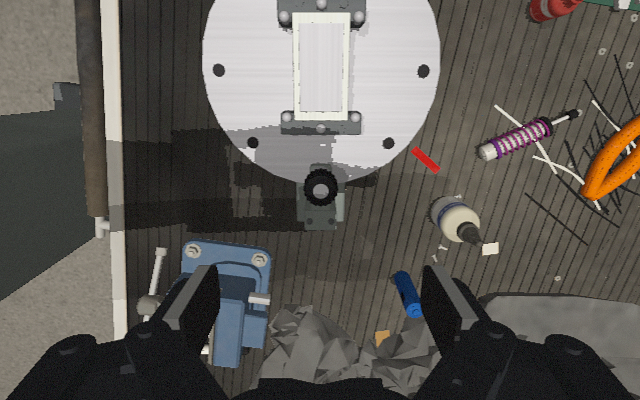

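The plate lies square in the nest at (321,62). The knob is at (320,188), directly under the tool, while the bottle (458,218), the cell (408,295) and the vice are clear of the fingers.

```bash
python3 -m crank '[[[0,0,30],0,0],[[0,0,70],0,0],[[0,0,105],0,0],[[0,0,130],0,0],[[0,0,143],0,0],[[0,0,148],0,0],[[0,0,148],0,0],[[0,0,148],0,0],[[0,0,148],0,0]]'
python3 -m crank '[[[0,0,0],0,80],[[0,0,0],0,140],[[0,0,0],0,180],[[0,0,0],0,220],[[0,0,0],0,255],[[0,0,0],0,255],[[0,0,0],0,255],[[0,0,0],0,255],[[0,0,0],0,255],[[0,0,0],0,255]]' 90
python3 - <<'E'
from h import *
s=get_state();print(s["eef_pos"],s["opening"],s["contact_force"],s["wrist_torque"])
E
```

```text
time: 13.05
eef_pos: [0.577, 0.2067, 0.0657]
tcp_rot: [0.653, 0.758, 0.001, 0.001]
contact_force: [-0.5, -0.1, 0.8]
opening: 0.996
finger_force: 0.0
time: 14.05
eef_pos: [0.5759, 0.2065, 0.0642]
tcp_rot: [0.653, 0.758, 0.0, 0.0]
contact_force: [-1.9, -0.1, 4.4]
opening: 0.281
finger_force: 88.0
[0.57585202 0.20647504 0.06422045] 0.28138553663002686 [-1.86950351 -0.06944502  4.35391552] [-0.12097812  0.26494197  0.03634352]
```

```bash
python3 -m crank '[[[0,0,-2],0,255],[[0,0,-5],0,255],[[0,0,-8],0,255],[[0,0,-11],0,255],[[0,0,-13.5],0,255],[[0,0,-15],0,255],[[0,0,-16],0,255],[[0,0,-16],0,255],[[0,0,-16],0,255],[[0,0,-16],0,255]]'
python3 - <<'E'
from h import *
s=get_state();print(s["eef_pos"],s["opening"],s["contact_force"],s["finger_force"])
c,W=cam("wrist");cv2.imwrite("pics/w8.png",c["frame"]);np.save("wW.npy",W)
c,S=cam("side");p=S.reshape(-1,3);k=p[(p[:,2]>.055)&(np.hypot(p[:,0]-.576,p[:,1]-.207)<.016)];print(np.sort(k[:,2])[[0,5,-1]])
cv2.imwrite("pics/s8.png",cv2.resize(c["frame"][190:310,240:380],(700,600),interpolation=cv2.INTER_CUBIC))
E
```

```text
time: 15.05
eef_pos: [0.5757, 0.2065, 0.0781]
tcp_rot: [0.653, 0.758, 0.0, 0.0]
contact_force: [5.3, 1.7, -9.2]
opening: 0.276
finger_force: 88.6
[0.57572079 0.20645327 0.07809622] 0.27555269239454694 [ 5.31533326  1.70613369 -9.21276421] 88.6397123336792
[0.05524733 0.05653247 0.36561598]
```

View pics/s8.png

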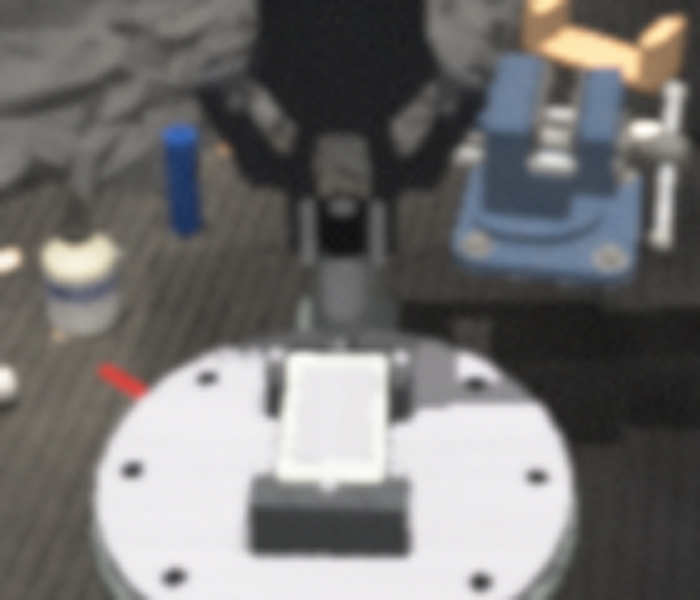

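View pics/w8.png

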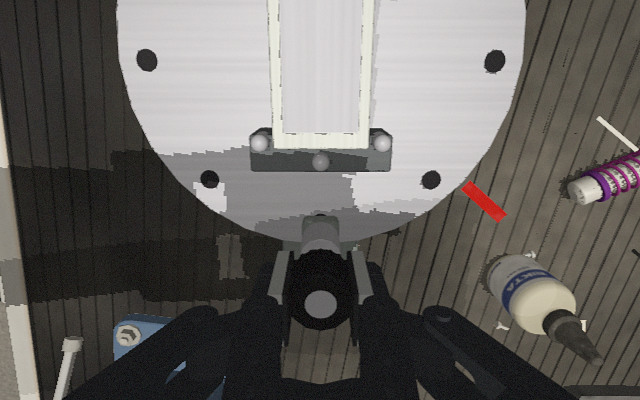

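The pen, bottle and cell are undisturbed, the plate lies in the nest and the knob is between the pads. The lift is about 13.9 mm with a 9 N pull, so I go a little further, up to the stop.

```bash
python3 -m crank '[[[0,0,-1],0,255],[[0,0,-2],0,255],[[0,0,-3],0,255],[[0,0,-3],0,255],[[0,0,-3],0,255],[[0,0,-3],0,255],[[0,0,-3],0,255],[[0,0,-3],0,255]]' 110
python3 - <<'E'
from h import *
for i in range(3):
    s=get_state();print(s["time"],s["eef_pos"],s["opening"],s["contact_force"],s["finger_force"]); c,W=cam("wrist")
p=W[285:325,300:342].reshape(-1,3);print("knob top",np.nanpercentile(p[:,2],[50,90]))
E
```

```text
time: 15.95
eef_pos: [0.5757, 0.2064, 0.0805]
tcp_rot: [0.653, 0.758, 0.0, 0.0]
contact_force: [8.0, 2.8, -12.2]
opening: 0.274
finger_force: 108.6
15.95 [0.57569893 0.20640657 0.08046099] 0.2743880717943974 [  7.98319052   2.83667223 -12.22644634] 108.58067393302917
16.0 [0.57568757 0.20644236 0.08046864] 0.27215715255677964 [  7.10929034   2.1354562  -12.01339331] 108.57908606529236
16.05 [0.57568937 0.20643074 0.08044004] 0.2692439250616259 [  6.92591636   1.7135215  -11.36213944] 108.57913613319397
knob top [0.11045941 0.11121369]
```

The knob top is at 110.5 mm (94 + 16), so the plunger is on its stop, and the pull is steady at about 12 N. I hand it in.

```bash
python3 -c "
from plant import ctrl; print(ctrl.sign_off())"
```

```text
the job is handed in; nothing more can be done
None
```

The plate lies in the nest and is let go, and the gripper is holding the plunger fully up against its stop; the job was handed in at about 16 s, and the hand-in gave no pass or fail result.

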